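# Column of board cases under the steel weight

### The arm

A 6-joint arm with a two-finger parallel gripper is mounted at the origin on the work surface. World frame = base frame: x ahead of the robot, y to its left, z up, the work surface at z = 0. Lengths are in m, angles in degrees, forces in N, time in s.
With the tool pointing down it reaches from about 0.375 to 0.975 m from the base axis. Payload 3.8 kg.
Tool frame: the origin (TCP) lies at the very end of the fingers, on their centre line; the grasp point (between the pads) lies 19 mm behind it (r.hold_point_z is the distance from the TCP to the grasp point, in m); z points along the fingers, y is the line along which they close (so a half turn about z gives the same grasp; the last joint's range is limited). The gripper opens to 88 mm and grips with 3 to 60 N. Pads are 18 mm wide; open, the fingers measure 123 mm over their backs; the gripper's body (75 mm by 187 mm) begins 45 mm behind the grasp point.
Start: joints at [65.323, 15.12, 91.902, -0, 72.978, -2.114], TCP at [0.259, 0.623, 0.239] pointing down, gripper open.
Joint ranges: [-150.88, 150.88], [-54.13, 125.18], [17.81, 147.31], [-75.09, 255.09], [0, 152.58], [-146.25, 146.25]. Speed limits (degrees/s): [147.25, 147.25, 180, 180, 180, 180].

### API

Orientations are given as [roll, pitch, yaw] about the fixed x, y, z axes, in that order (R = Rz(yaw) Ry(pitch) Rx(roll)).
In Python, from rig import r, claw, planner, status, imaging, workorder gives the robot as it stands. Calls block until the motion is done:
- r.goto(position, orientation): joint-space move of the TCP to a pose.
- r.movel(position, rotation=None, feed=0.15, guard=None): straight line of the TCP; rotation=None keeps the orientation; feed is the mean speed in m/s. With guard (N) it stops when the force on the tool has changed by that much, and returns True; else False.
- r.move_j(angles): joint-space move.
- claw.gripper_to(opening, effort=None): finger opening in m; effort is the grip in N (None keeps the last); returns when the fingers have stopped.
- r.sleep(seconds).
- planner.ik(position, orientation): joint angles nearest the present ones, or None.
- status.get_obs(): the state.
- imaging.camera(name): name is "scene" or "top" or "wrist"; returns a dict with "pixels" (384x512x3 uint8, blue, green, red), "camera_matrix" (3x3 intrinsics, pixels), "k1" (the pictures are not rectified: a ray, as slopes to the right and down, at radius r is drawn at 1 + k1 r^2 times it, then the intrinsics apply), "pose" (4x4, takes a point from camera to world coordinates). Camera axes: x right, y down, z forward; pixel columns grow to the right and rows downward; lengths in m; the calibration is good to about 2 mm. A picture is of the moment at which its call begins. There is no depth.
A pose or a line that the arm cannot do raises r.Unreachable and nothing moves.
- workorder.hand_in(): hands the job in; it is judged then, once.
The state is a dict: "t": time; "joint_pos": joint angles; "dq": joint speeds; "joint_torque": joint torques, N m; "position": TCP position; "orientation": TCP orientation; "contact_force": force on the tool from outside, world axes, zero at the start; "wrist_torque": the same for the moment, N m; "opening": finger opening in m; "gripper_force": force on a finger pad.
Only numpy, scipy, OpenCV 4.12 (cv2) and the standard library are available. Lean on these libraries where they do the work, as an engineer would, in place of code of your own. Each camera call takes 0.05 s, during which the arm holds its last target. There are 200 camera calls.

### The job

Take the steel weight off the large case and put it down upright on the rubber mat. Then stack the medium case squarely on the large one and the small case squarely on the medium one, edges parallel and centred, setting everything down rather than dropping it. Finally put the weight back, upright, centred and in line, on top of the small case to keep the lids shut; do not shift the large case on its stand or disturb the bottle, the screwdriver and the board tray.

Things in the scene. Friction and masses are not known exactly. Their poses are not given: they have to be found in the camera images.
- stand: Fixed flat aluminium plate on the bench, 170 x 110 x 12 mm (x, y, z); the large case stands on it. Origin: centre of its underside.
- case_large: Largest of three closed black plastic cases with a blank paper label on the lid, 130 x 66 x 40 mm (x long, y wide, z high), 0.3 kg. It lies flat on the stand, lid up, with the weight on top. Origin: centre of its underside.
- case_medium: Medium closed black plastic case, 110 x 54 x 34 mm (x long, y wide, z high), about 0.2 kg. It starts in one of the two lanes of the sloped rack, lid up, tilted with the rack, its x axis pointing up the slope. Origin: centre of its underside.
- case_small: Small closed black plastic case, 110 x 42 x 28 mm (x long, y wide, z high), as long as the medium one but narrower and lower, about 0.15 kg. It starts in the other lane of the sloped rack, its x axis pointing up the slope. Origin: centre of its underside.
- weight: Plain steel hold-down weight, 0.5 kg: a block 70 x 40 x 20 mm (x, y, z) with an upright grip web on top, 46 mm long (x), 14 mm thick (y), rising 32 mm above the block (total height 52 mm). Starts on top of the large case. Origin: centre of its underside.
- mat: Fixed black rubber mat on the bench, 100 x 80 x 4 mm, where the weight is set aside. Origin: centre of its underside (its top is 4 mm higher).
- rack: Fixed aluminium sloped rack, 240 mm wide (y). Its 150 mm long plate is inclined 30 degrees: low at the rack's -x end (towards the middle of the bench), high at +x, its middle 60 mm above the bench. A lip 12 mm high at the low end holds the cases. They lie side by side, 60 mm either side of the rack's centre line. Origin: centre of its underside on the bench.
- bottle: Bystander: white plastic bottle standing upright, 48 mm diameter, 130 mm tall. Origin: centre of its underside.
- screwdriver: Bystander: screwdriver with a black handle lying on the bench near the robot. Origin: on its underside; it lies along its x axis, handle to -x.
- tray: Bystander: black open tray with green circuit boards, 120 x 160 x 22 mm. Origin: centre of its underside.
There are look-alikes about, which are no part of the job. What is meant by the weight is not blue, and is the smaller of those in its own colour. Leave any yellow look-alike of the case_small alone.

How it is judged:
By the outcome, as a careful person would: the job done as asked, in the order asked, and still so for the second after the job is handed in, with the robot touching nothing.
It also fails if it takes over 72 s, if anything falls off the work surface, if the arm or the gripper's body presses on something with over 40 N, if the wrist force passes 120 N, or if a joint passes its speed limit or range.

## Working session

There is one attempt and no reset: what is moved stays moved. The work goes in short steps, each a Python script; the robot and the scene stay as the last script left them, time stands still between calls to the robot, and variables do not carry over. Pictures are saved under pics/ and viewed, at most 10 in all, crops included, and the job is handed in when it is done.

```bash
mkdir -p pics; ls
python3 - <<'E'
from rig import r,claw,planner,status,imaging
import cv2,numpy as np
for n in ["scene","top"]:
    c=imaging.camera(n); cv2.imwrite(f"pics/{n}0.png",cv2.resize(c["pixels"],(800,600),interpolation=cv2.INTER_CUBIC))
    np.savez(f"{n}0.npz",**c); print(n,c["camera_matrix"],c["k1"],np.round(c["pose"],4))
o=status.get_obs();print(o["t"],o["orientation"],o["opening"],r.hold_point_z)
E
```

```text
pics
scene [[358.38881362   0.         258.24144727]
 [  0.         358.38881362 189.78840635]
 [  0.           0.           1.        ]] -0.011528042571118844 [[ 0.4266  0.492  -0.7589  1.2734]
 [ 0.9044 -0.2334  0.3571 -0.4233]
 [-0.0014 -0.8387 -0.5445  0.5924]
 [ 0.      0.      0.      1.    ]]
top [[391.35271193   0.         251.59830201]
 [  0.         391.35271193 193.50125603]
 [  0.           0.           1.        ]] -0.11542265107047166 [[-0.0069 -0.9746  0.2238  0.3123]
 [-1.      0.0054 -0.0075 -0.0609]
 [ 0.0061 -0.2238 -0.9746  1.1057]
 [ 0.      0.      0.      1.    ]]
0.1 [-1.79884235e+02 -3.63481611e-03  1.57434293e+02] 0.08821885633465588 0.0187
```

View pics/scene0.png

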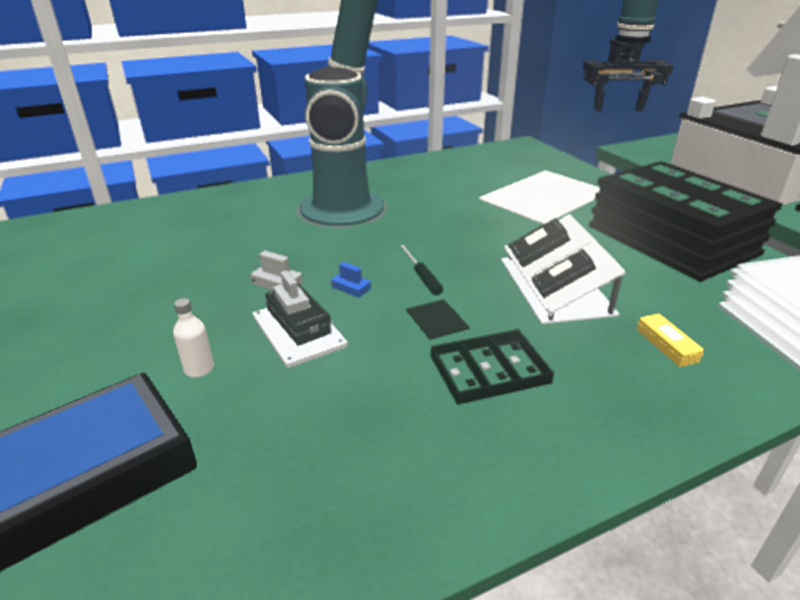

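View pics/top0.png

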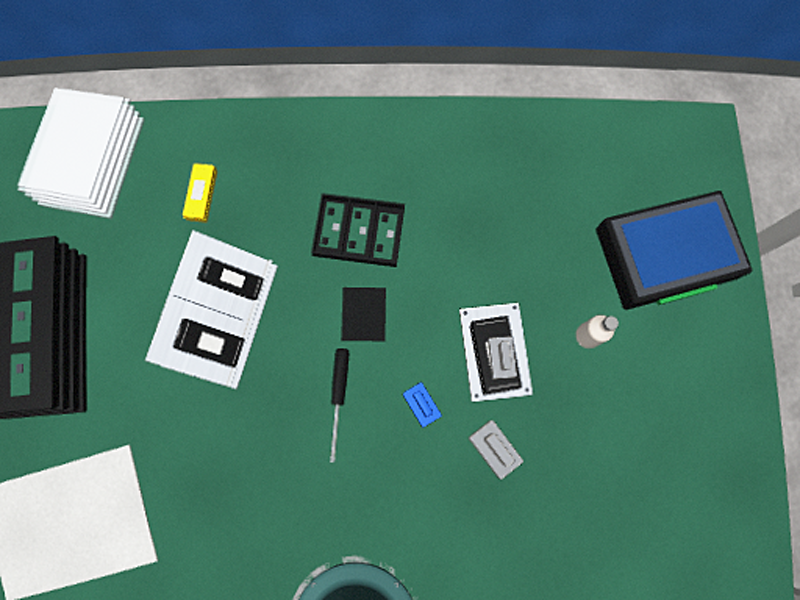

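The scene shows the grey weight on the large case at top-view px (502,357), with the larger grey look-alike at (496,450) and the blue one at (422,404). The mat is at (364,314) and the rack at (212,310). The wider case sits in the near lane at (208,343), the narrower one in the far lane at (230,278). The lip is on the right side of the rack.

```bash
cat > h.py <<'E'
import numpy as np,cv2
from scipy.spatial.transform import Rotation as Ro
from scipy.optimize import least_squares
def load(n): return dict(np.load(n))
def K(c): return np.asarray(c["camera_matrix"]),np.array([float(c["k1"]),0,0,0])
def proj(c,P):
    k,d=K(c);T=np.linalg.inv(c["pose"]);return cv2.projectPoints(np.asarray(P,float).reshape(-1,3),cv2.Rodrigues(T[:3,:3])[0],T[:3,3],k,d)[0][:,0]
def plane(c,uv,p0=(0,0,0),n=(0,0,1)):
    k,d=K(c);q=cv2.undistortPoints(np.asarray(uv,float).reshape(-1,1,2),k,d)[:,0]
    R=c["pose"][:3,:3];o=c["pose"][:3,3];v=np.c_[q,np.ones(len(q))]@R.T
    return o+v*(((np.asarray(p0)-o)@n)/(v@n))[:,None]
def boxc(lx,ly,z0,z1,x0=0): return np.array([[x0+sx*lx/2,sy*ly/2,z] for z in(z0,z1) for sx,sy in((-1,-1),(1,-1),(1,1),(-1,1))])
def rectz(c,mask,z):
    "min-area rectangle of mask pixels seen on plane z: centre, yaw of long side, sizes"
    cn=max(cv2.findContours(mask.astype(np.uint8),0,cv2.CHAIN_APPROX_NONE)[0],key=cv2.contourArea)
    P=plane(c,cn[:,0],(0,0,z))[:,:2]
    (x,y),(w,h),a=cv2.minAreaRect((P*1000).astype(np.float32))
    if w<h: w,h,a=h,w,a+90
    return np.round([x,y,(a+90)%180-90,w,h],1)
def draw(img,c,P,col,s):
    p=(proj(c,P)*s).astype(int)
    for i in range(4):
        for a,b in((i,(i+1)%4),(i+4,(i+1)%4+4),(i,i+4)): cv2.line(img,tuple(map(int,p[a])),tuple(map(int,p[b])),col,1)
def pose(x,y,yaw,P,z=0): return P@Ro.from_euler('z',yaw,degrees=True).as_matrix().T+[x,y,z]
E
python3 - <<'E'
from h import *
c=load("top0.npz");s=.64
pts=lambda L:np.array(L)*s
q=lambda L,z:np.round(plane(c,pts(L),(0,0,z))*1000).astype(int)[:,:2].tolist()
print("stand",q([(460,307),(522,303),(532,395),(473,402)],.012))
print("lid label/case top",q([(471,320),(507,317),(522,390),(483,395)],.052))
print("weight",q([(486,340),(512,336),(516,374),(492,379)],.072))
print("mat",q([(343,289),(385,288),(386,340),(343,341)],.004))
print("rack hi",q([(193,231),(146,361)],.0975),"lo",q([(277,262),(237,388)],.0225+.01))
print("big",q([(470,433),(492,421),(523,460),(502,478)],.02),"bottle",q([(590,340)],0),"drv",q([(342,350),(332,460)],.01),"tray",q([(321,194),(405,202),(397,267),(312,255)],.022))
px=c["pixels"].astype(int);g=px.max(2)
m=np.zeros(g.shape,np.uint8)
def sub(x0,y0,x1,y1,f):
    m=np.zeros(g.shape,bool);sl=np.s_[int(y0*s):int(y1*s),int(x0*s):int(x1*s)];m[sl]=f[sl];return m
print("mat",rectz(c,sub(333,280,395,349,g<60),.004))
print("stand",rectz(c,sub(450,295,545,410,px.min(2)>110),.012))
E
```

```text
stand [[554, -192], [561, -307], [392, -317], [381, -210]]
lid label/case top [[522, -206], [527, -270], [398, -290], [390, -222]]
weight [[482, -228], [489, -273], [423, -277], [415, -236]]
mat [[591, 24], [593, -54], [495, -56], [494, 23]]
rack hi [[675, 283], [445, 349]] lo [[636, 143], [406, 207]]
big [[326, -202], [347, -242], [278, -294], [248, -256]] bottle [[493, -434]] drv [[476, 24], [282, 40]] tray [[774, 67], [756, -93], [628, -77], [652, 81]]
mat [ 5.454e+02 -1.400e+01 -3.000e-01  9.710e+01  7.810e+01]
stand [ 472.7 -253.4    5.5  170.8  111.9]
```

```bash
cat >> h.py <<'E'
def toolori(yaw,tilt=0,flip=0):
    "tool z into a surface with x axis at yaw rising by tilt; tool y along surface y (flip: reversed)"
    R=Ro.from_euler('ZY',[yaw,-tilt],degrees=True)*Ro.from_euler('x',180,degrees=True)
    if flip: R=R*Ro.from_euler('z',180,degrees=True)
    return R
def rpy(R): return R.as_euler('xyz',degrees=True).tolist()
E
python3 - <<'E'
from h import *
from rig import r,planner,status,imaging
n=Ro.from_euler('ZY',[74,-30],degrees=True).as_matrix()[:,2]
ctr=np.array([.540,.245,.060])
for f in(0,1):
    print("rack",f,planner.ik((ctr+n*.2).tolist(),rpy(toolori(74,30,f))),planner.ik((ctr+n*.01).tolist(),rpy(toolori(74,30,f))))
    print("wt",f,planner.ik([.45,-.25,.25],rpy(toolori(7,0,f))))
    print("mat",f,planner.ik([.545,-.015,.15],rpy(toolori(0,0,f))))
c=imaging.camera("wrist")
T=np.eye(4);o=status.get_obs();T[:3,:3]=Ro.from_euler('xyz',o["orientation"],degrees=True).as_matrix();T[:3,3]=o["position"]
print(c["camera_matrix"],c["k1"],np.round(np.linalg.inv(T)@c["pose"],3))
E
```

```text
rack 0 [ -4.86966066  -5.68947327 119.890738    33.17777324  63.70078765
  -3.35634621] [  5.99173437  10.02161424 123.74184084  43.07101165  42.75720057
  -9.46402418]
wt 0 [-3.18270848e+01 -2.79567269e+00  1.10436086e+02 -2.54444375e-14
  7.23595867e+01  5.11729152e+01]
mat 0 [-4.19420345e+00  5.34197118e+00  1.13147033e+02 -2.54444375e-14
  6.15109958e+01  8.58057966e+01]
rack 1 None None
wt 1 [-3.18270848e+01 -2.79567269e+00  1.10436086e+02 -5.08888749e-14
  7.23595867e+01 -1.28827085e+02]
mat 1 [-4.19420345e+00  5.34197118e+00  1.13147033e+02 -2.54444375e-14
  6.15109958e+01 -9.41942034e+01]
[[301.36286492   0.         248.91839867]
 [  0.         301.36286492 192.35894138]
 [  0.           0.           1.        ]] -0.0728535102181252 [[-0.    -0.961 -0.277  0.072]
 [ 1.    -0.    -0.001  0.002]
 [ 0.001 -0.277  0.961 -0.146]
 [ 0.     0.     0.     1.   ]]
```

Run:
```python
from h import *
from rig import r,planner,status,imaging
n=Ro.from_euler('ZY',[74,-30],degrees=True).as_matrix()[:,2]
ctr=np.array([.540,.245,.060])
def snap(n):
    c=imaging.camera("wrist");np.savez(n+".npz",**c);return c
r.goto((ctr+n*.17).tolist(),rpy(toolori(74,30)));r.sleep(.2)
a=snap("w_rack")
r.goto([.46,-.25,.22],rpy(toolori(7)));r.sleep(.2)
b=snap("w_wt")
im=np.hstack([x["pixels"] for x in(a,b)])
cv2.imwrite("pics/w1.png",a["pixels"]);cv2.imwrite("pics/w2.png",b["pixels"])
print(status.get_obs()["t"],status.get_obs()["contact_force"])
```

```text
4.0917 [ 0.36362732 -0.41359634  0.5532183 ]
```

View pics/w1.png

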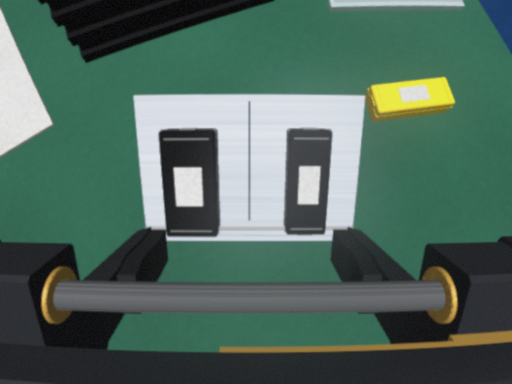

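View pics/w2.png

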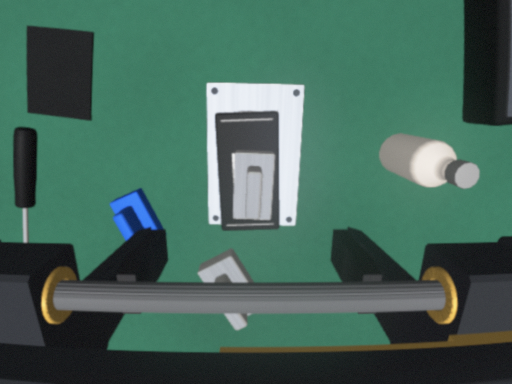

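The wrist views show the medium lid at u160–218, v129–236, the small one at u286–331, v128–234, and the large case at u216–280, v112–230. The weight is on that case, spanning u232–275, v150–219. Next I fit the poses by silhouette.

```bash
cat >> h.py <<'E'
A=np.arange(0,360,6)*np.pi/180;D=np.c_[np.cos(A),np.sin(A)]
def contour(c,roi,f):
    "largest blob of f inside roi (u0,v0,u1,v1)"
    m=np.zeros(f.shape,np.uint8);u0,v0,u1,v1=map(int,roi);m[v0:v1,u0:u1]=f[v0:v1,u0:u1]
    m=cv2.morphologyEx(m,cv2.MORPH_OPEN,np.ones((3,3),np.uint8))
    return max(cv2.findContours(m,0,cv2.CHAIN_APPROX_NONE)[0],key=cv2.contourArea)[:,0].astype(float)
def fit(obs,model,p0):
    "obs: list of (camera, contour); model(p)->hull points; support function match"
    S=[(q@D.T).max(0)+.5*np.abs(D).max(1) for c,q in obs]
    f=lambda p:np.concatenate([(proj(c,model(p))@D.T).max(0)-s for (c,q),s in zip(obs,S)])
    s=least_squares(f,p0,x_scale=[.01,.01,5]+[.01]*(len(p0)-3),loss='soft_l1',diff_step=1e-5)
    return s.x,np.sqrt((s.fun**2).mean())
WT=np.vstack([boxc(.07,.04,0,.02),boxc(.046,.014,.02,.052)])
LG=boxc(.13,.066,0,.04);MD=boxc(.11,.054,0,.034);SM=boxc(.11,.042,0,.028);PL=boxc(.15,.24,-.003,0)
def inc(p,P,base=None):
    "points on incline: p=x,y,yaw,h of the plate middle (tilt 30)"
    return P@Ro.from_euler('ZY',[p[2],-30],degrees=True).as_matrix().T+[p[0],p[1],p[3]]
E
python3 - <<'E'
from h import *
w=load("w_wt.npz");t=load("top0.npz");k=load("w_rack.npz")
fmt=lambda x:(np.round(x[0]*[1000,1000,1]+0*x[0],1) if len(x[0])==3 else np.round(x[0]*np.array([1000,1000,1,1000])[:len(x[0])],1),round(x[1],2))
def px(c): return c["pixels"].astype(int)
P=px(w);g=P.max(2);sat=g-P.min(2)
lid=contour(w,(205,80,305,232),(g<75))
ww=contour(w,(225,140,280,225),(g>95)&(sat<30))
st=contour(w,(200,75,310,232),P.min(2)>140)
Q=px(t);gt=Q.max(2);st_=gt-Q.min(2)
lid_t=contour(t,(298,198,338,256),gt<75)
wt_t=contour(t,(308,212,333,244),(gt>85)&(st_<30))
m=lambda P,z:(lambda p:pose(p[0],p[1],p[2],P,z))
for nm,o,M,p0 in [("large w",[(w,lid)],m(LG,.012),[.459,-.247,7]),("large t",[(t,lid_t)],m(LG,.012),[.459,-.247,7]),
  ("wt w",[(w,ww)],m(WT,.052),[.452,-.253,6]),("wt t",[(t,wt_t)],m(WT,.052),[.452,-.253,6]),("stand w",[(w,st)],m(boxc(.17,.11,0,.012),0),[.472,-.255,5])]:
    print(nm,fmt(fit(o,M,p0)))
B=px(k);gk=B.max(2)
cm=contour(k,(150,120,228,243),gk<75);cs=contour(k,(277,118,340,243),gk<75)
pl=contour(k,(125,85,375,236),B.min(2)>120)
for nm,q,M,y in [("med",cm,MD,.06),("small",cs,SM,-.06)]:
    p0=inc([.54,.245,74,.06],np.array([[-.02,y,0]]))[0]
    # free xy yaw, on plane through (.54,.245,.06)
    for dz in(0,.004):
        nn=Ro.from_euler('ZY',[74,-30],degrees=True).as_matrix()[:,2];c0=np.array([.54,.245,.06+dz])
        zz=lambda p:c0[2]-((p[0]-c0[0])*nn[0]+(p[1]-c0[1])*nn[1])/nn[2]
        x=fit([(k,q)],lambda p:inc([p[0],p[1],p[2],zz(p)],M),[p0[0],p0[1],74.]);print(nm,dz,fmt(x),round(1000*zz(x[0]),1))
    x=fit([(k,q)],lambda p:inc(p,M),[*p0[:2],74.,p0[2]]);print(nm,"free h",fmt(x), "plane",round(1000*zz(x[0]),1))
hi=plane(k,[(135,95),(364,95)],(0,0,.0975));print(np.round(hi*1000))
print(np.ptp(pl,0),[np.ptp(q,0) for q in(lid,ww,cm,cs)])
E
```

```text
large w (array([ 455.9, -238.3,    2.3]), np.float64(14.41))
large t (array([ 463.2, -246.7,    9. ]), np.float64(2.32))
wt w (array([ 452.6, -252.3,    5.4]), np.float64(0.98))
wt t (array([ 457.9, -259.7,   -4.7]), np.float64(1.82))
stand w (array([ 472. , -251.4,    6.1]), np.float64(0.62))
med 0 (array([481.7, 258. ,  74.3]), np.float64(4.24)) 57.9
med 0.004 (array([482. , 256.3,  74.3]), np.float64(4.97)) 61.0
med free h (array([479.1, 267.8,  74.6,  35.6]), np.float64(0.75)) plane 66.9
small 0 (array([594.8, 215.5,  72.4]), np.float64(10.74)) 52.4
small 0.004 (array([592.9, 214.5,  76.3]), np.float64(11.67)) 55.5
small free h (array([614.4, 234.7,  68.7, -12.5]), np.float64(3.0)) plane 70.1
[[447. 352.  97.]
 [675. 287.  97.]]
[232. 141.] [array([ 35., 116.]), array([44., 69.]), array([ 58., 105.]), array([43., 91.])]
```

Run:
```python
from h import *
w=load("w_wt.npz");k=load("w_rack.npz");s=3.2
a=cv2.resize(k["pixels"],None,fx=s,fy=s,interpolation=cv2.INTER_CUBIC)
R=[.54,.245,74,.06]
sh=lambda P,x,y:P+[x,y,0]
draw(a,k,inc(R,PL),(0,0,255),s);draw(a,k,inc(R,sh(MD,-.02,.06)),(0,255,0),s);draw(a,k,inc(R,sh(SM,-.02,-.06)),(0,255,0),s)
a=a[int(85*s):int(250*s),int(125*s):int(375*s)]
cv2.imwrite("pics/ov1.png",a)
g=k["pixels"].max(2);print(a.shape)
print("v profile med u=170",g[110:250:2,172].tolist());print("small u=292",g[110:250:2,294].tolist())
print("h med v=150",g[150,150:230:2].tolist());print("small",g[150,276:342:2].tolist())
g=w["pixels"].max(2);print("lid u=225",g[100:240:2,224].tolist());print("lid v=135",g[135,205:300:2].tolist())
```

```text
(528, 800, 3)
v profile med u=170 [230, 229, 230, 230, 230, 228, 227, 228, 231, 172, 58, 32, 34, 34, 98, 77, 31, 37, 33, 33, 35, 33, 33, 35, 31, 33, 33, 33, 37, 62, 63, 56, 50, 48, 39, 40, 39, 33, 38, 37, 37, 37, 36, 40, 35, 40, 35, 38, 37, 39, 36, 39, 40, 40, 36, 39, 38, 40, 40, 44, 97, 74, 42, 135, 221, 179, 107, 109, 108, 107]
small u=292 [229, 229, 229, 232, 231, 231, 226, 229, 232, 162, 82, 76, 76, 79, 117, 81, 78, 74, 71, 75, 74, 73, 74, 74, 74, 74, 74, 72, 73, 74, 74, 72, 72, 72, 73, 73, 72, 72, 71, 71, 72, 73, 69, 68, 68, 71, 71, 71, 67, 67, 69, 69, 69, 69, 66, 68, 66, 66, 67, 107, 84, 63, 136, 220, 226, 194, 116, 111, 112, 111]
h med v=150 [230, 230, 230, 230, 221, 88, 31, 35, 32, 32, 33, 35, 31, 34, 32, 32, 35, 36, 33, 40, 36, 39, 40, 42, 41, 40, 41, 42, 44, 46, 46, 44, 42, 66, 182, 228, 229, 229, 231, 228]
small [231, 230, 230, 228, 229, 167, 88, 74, 74, 74, 77, 76, 74, 74, 74, 75, 71, 74, 74, 71, 71, 73, 71, 70, 71, 71, 72, 108, 220, 230, 229, 228, 227]
lid u=225 [243, 243, 244, 244, 244, 242, 166, 59, 67, 78, 167, 98, 69, 69, 68, 67, 68, 69, 70, 66, 72, 68, 68, 71, 67, 68, 70, 69, 70, 70, 69, 70, 71, 70, 70, 69, 68, 66, 70, 69, 69, 69, 71, 68, 70, 71, 70, 69, 69, 70, 69, 70, 71, 68, 68, 70, 67, 66, 66, 64, 67, 67, 64, 66, 63, 87, 126, 128, 126, 124]
lid v=135 [128, 200, 244, 244, 246, 210, 65, 68, 67, 68, 69, 66, 70, 69, 72, 69, 73, 74, 72, 75, 75, 71, 76, 77, 77, 79, 76, 77, 80, 79, 81, 81, 80, 83, 81, 80, 84, 217, 244, 242, 243, 243, 243, 243, 243, 242, 239, 239]
```

View pics/ov1.png

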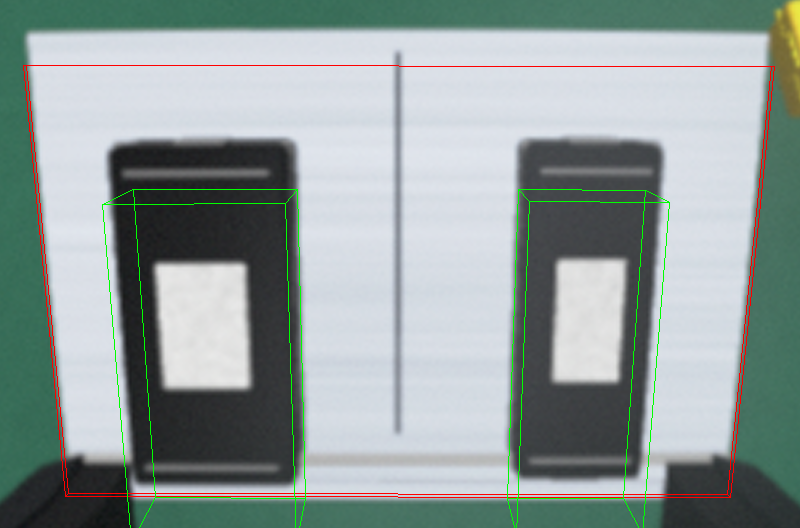

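Overlay: the dark threshold was too low, and the rack model needs to move about 10 mm up the slope. The real plate's high corners are at (133,95) and (365,95), the low ones at (146,240) and (353,240). I'll refit.

Run:
```python
from h import *
w=load("w_wt.npz");t=load("top0.npz");k=load("w_rack.npz")
px=lambda c:c["pixels"].astype(int)
sc=np.array([1000,1000,1,1000])
pr=lambda n,x:print(n,np.round(x[0]*sc[:len(x[0])],1),round(x[1],2))
uv=np.array([(133.4,95.3),(365,95.3),(145.6,240.3),(353,240.3)])
C=np.array([[.075,.12,0],[.075,-.12,0],[-.075,.12,0],[-.075,-.12,0]])
s=least_squares(lambda p:(proj(k,inc(p,C))-uv).ravel(),[.54,.245,74,.06],x_scale=[.01,.01,5,.01]);print("plate free",np.round(s.x*sc,1),np.round(s.fun,1))
s2=least_squares(lambda p:(proj(k,inc([*p,.06],C))-uv).ravel(),[.54,.245,74],x_scale=[.01,.01,5]);print("plate h60",np.round(s2.x*sc[:3],1),np.round(s2.fun,1))
B=px(k);gk=B.max(2)
close=lambda f:cv2.morphologyEx(f.astype(np.uint8),cv2.MORPH_CLOSE,np.ones((9,9),np.uint8))>0
cm=contour(k,(150,120,228,243),close(gk<140));cs=contour(k,(277,118,340,243),close(gk<140))
print(np.ptp(cm,0),np.ptp(cs,0))
x,y,yaw=s2.x
Rm=lambda p:None
for nm,q,M,yy in [("med",cm,MD,.06),("small",cs,SM,-.06)]:
    def mod(p): # u,v,dyaw in plate frame (+ height above plate)
        h=p[3] if len(p)>3 else 0
        return inc([x,y,yaw,.06],M@Ro.from_euler('z',p[2],degrees=True).as_matrix().T+[p[0],p[1],h])
    for lo,Mx in((0,"box"),):
        pr(nm+" uv dyaw",fit([(k,q)],mod,[-.02,yy,0.]));pr(nm+" free h",fit([(k,q)],mod,[-.02,yy,0.,0.]))
P=px(w);g=P.max(2);sat=g-P.min(2)
lid=contour(w,(211,105,290,231),close(g<130)&(sat<25));lid=lid
ww=contour(w,(225,140,280,225),(g>112)&(sat<30))
m=lambda P,z:(lambda p:pose(p[0],p[1],p[2],P,z))
print(np.ptp(lid,0),lid.min(0),np.ptp(ww,0),ww.min(0))
pr("large w",fit([(w,lid)],m(LG,.012),[.459,-.247,7]));pr("wt w",fit([(w,ww)],m(WT,.052),[.452,-.253,6]))
tt=px(t);gt=tt.max(2)
lt=contour(t,(299,200,336,256),close((gt<110))&(tt.max(2)-tt.min(2)<25));print(np.ptp(lt,0),lt.min(0))
pr("large t",fit([(t,lt)],m(LG,.012),[.459,-.247,7]))
s=5
a=cv2.resize(w["pixels"],None,fx=s,fy=s,interpolation=cv2.INTER_CUBIC)
xl=fit([(w,lid)],m(LG,.012),[.459,-.247,7])[0];xw=fit([(w,ww)],m(WT,.052),[.452,-.253,6])[0]
draw(a,w,m(LG,.012)(xl),(0,255,0),s);draw(a,w,m(WT,.052)(xw)[:8],(0,0,255),s);draw(a,w,m(WT,.052)(xw)[8:],(0,0,255),s)
k2=cv2.resize(k["pixels"],None,fx=3,fy=3);mod
cv2.imwrite("pics/ov2.png",a[100*s:235*s-80,200*s:310*s])
```

```text
plate free [541.  249.3  74.1  65.4] [-3.   3.7  3.1  3.7 -1.6 -4.1  1.5 -4.2]
plate h60 [541.4 250.9  74.1] [-0.9  5.1  1.   5.1  0.1 -5.1 -0.2 -5.2]
[ 69. 113.] [ 55. 113.]
med uv dyaw [-12.4  61.9  -2.4] 4.76
med free h [-10.7  61.6  -7.2  15.1] 3.15
small uv dyaw [-13.8 -60.6   1.5] 4.97
small free h [-10.  -59.7   6.3  20.1] 2.65
[ 78. 118.] [211. 111.] [43. 67.] [231. 152.]
large w [ 459.6 -248.2   10.5] 3.71
wt w [ 452.5 -252.     5.9] 1.15
[36. 55.] [299. 200.]
large t [ 458.2 -248.4    7.2] 5.09
```

View pics/ov2.png

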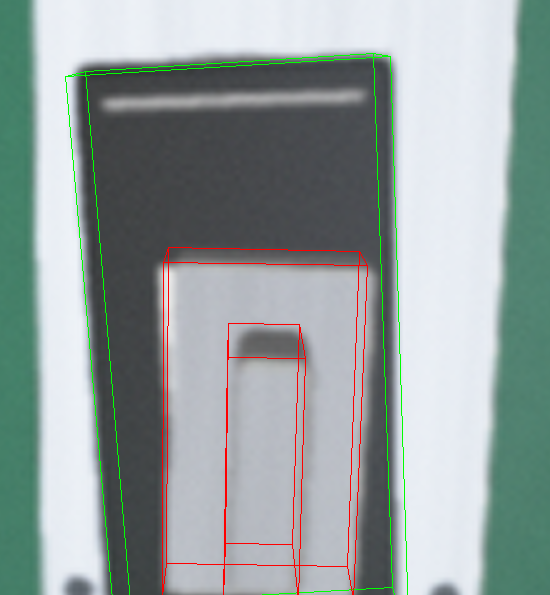

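The overlay shows the large-case fit is spoiled by mask edges, and the weight's dark end faces were masked out. I'll switch to gradient-based edge fitting, and use only the block's top face for the weight.

```bash
cat >> h.py <<'E'
from scipy.ndimage import map_coordinates,gaussian_filter
def efit(c,model,p0,rng=6,it=8,hull=True,n=24,sign=None,skip=()):
    """edge fit: samples on the projected convex hull of model(p), search strongest gradient along the
    normals (sign +1: brighter outside), robust least squares on the normal offsets"""
    g=gaussian_filter(c["pixels"].max(2).astype(float),.7);p=np.array(p0,float)
    for i in range(it):
        R=max(2.5,rng*(.75**i));h=cv2.convexHull(proj(c,model(p)).astype(np.float32),returnPoints=False)[:,0]
        q=proj(c,model(p))[h];ctr=q.mean(0);I=[]
        for a in range(len(h)):
            b=(a+1)%len(h);d=q[b]-q[a];L=np.linalg.norm(d)
            if L<12: continue
            nn=np.array([d[1],-d[0]])/L;nn*=np.sign(nn@(q[a]-ctr))
            for f in np.linspace(.12,.88,n):
                s=np.arange(-R,R+.01,.25);X=(q[a]+f*d)+s[:,None]*nn
                v=map_coordinates(g,[X[:,1],X[:,0]],order=1);G=np.gradient(v)
                G=G*sign if sign else abs(G)
                j=G.argmax()
                if G[j]>1.5: I.append((h[a],h[b],f,X[j],nn))
        def res(p):
            u=proj(c,model(p));return np.array([(x-(u[a]*(1-f)+u[b]*f))@m for a,b,f,x,m in I])
        s=least_squares(res,p,x_scale=[.01,.01,5]+[.01]*(len(p)-3),loss='soft_l1',f_scale=.5,diff_step=1e-6);p=s.x
    return p,float(np.sqrt(np.median(s.fun**2))),len(I)
E
cat > f2.py <<'E'
from h import *
w=load("w_wt.npz");t=load("top0.npz");k=load("w_rack.npz")
sc=np.array([1000,1000,1,1000])
def pr(n,x):print(n,np.round(x[0]*sc[:len(x[0])],1),round(x[1],2),x[2])
m=lambda P,z:(lambda p:pose(p[0],p[1],p[2],P,z+(p[3] if len(p)>3 else 0)))
top=lambda P:P[4:8]
pr("stand w",efit(w,m(boxc(.17,.11,0,.012),0),[.472,-.253,5.5],sign=-1));pr("stand t",efit(t,m(boxc(.17,.11,0,.012),0),[.472,-.253,5.5],sign=-1,rng=4))
for e in([],[0.]):
    pr("large w",efit(w,m(LG,.012),[.459,-.248,7]+e,sign=1));pr("large t",efit(t,m(LG,.012),[.459,-.248,7]+e,sign=1,rng=4))
pr("wt w",efit(w,m(top(WT),.052),[.452,-.253,6],sign=-1,rng=4));pr("wt t",efit(t,m(top(WT),.052),[.452,-.253,6],sign=-1,rng=3))
pr("mat t",efit(t,m(boxc(.1,.08,0,.004),0),[.5454,-.014,0],sign=1,rng=3))
F=[.5414,.2509,74.1,.06]
for c,cn in((k,"w"),(t,"t")):
  for nm,M,y in(("med",MD,.06),("small",SM,-.06)):
    for e in([],[0.]):
      mod=lambda p:inc(F,M@Ro.from_euler('z',p[2],degrees=True).as_matrix().T+[p[0],p[1],p[3] if len(p)>3 else 0])
      x=efit(c,mod,[-.012,y,0.]+e,sign=1,rng=10 if c is k else 4);pr(nm+cn,x)
    pr("   as world",(np.r_[inc(F,np.array([[x[0][0],x[0][1],x[0][3]]]))[0][:2],x[0][2]],0,0))
E
python3 f2.py
```

```text
stand w [ 472.  -251.3    5.9] 0.25 94
stand t [ 473.1 -254.5    5.8] 0.25 96
large w [ 461.3 -246.8    8.8] 0.52 96
large t [ 462.5 -248.7    8.7] 0.25 96
large w [ 460.4 -246.9    8.8   -4.1] 0.25 96
large t [ 464.3 -250.8    9.   -12.9] 0.24 96
wt w [ 452.8 -252.3    5.4] 0.27 96
wt t [ 452.9 -252.7    8.1] 0.26 96
mat t [545.4 -14.1  -0.7] 0.07 96
medw [-7.5 59.8 -1.4] 1.29 120
medw [-9.8 61.6 -0.3 -9.3] 0.25 120
   as world [ 4.811e+02  2.641e+02 -3.000e-01] 0 0
smallw [ -7.9 -58.9   0. ] 1.01 96
smallw [ -9.7 -60.7   0.   -8.2] 0.25 96
   as world [598.6 230.1   0. ] 0 0
medt [-9.5 58.7  0. ] 0.49 96
medt [-15.5  56.5   0.1 -28.5] 0.23 96
   as world [4.873e+02 2.672e+02 1.000e-01] 0 0
smallt [ -9.5 -61.    0.1] 0.49 96
smallt [-16.1 -66.9  -0.  -32.9] 0.02 96
   as world [606.5 235.   -0. ] 0 0
```

```bash
cat > mv.py <<'E'
from h import *
from rig import r,claw,planner,status,imaging,workorder
def st(tag=""):
    o=status.get_obs();print(tag,"t",round(o["t"],2),"p",np.round(np.array(o["position"])*1000,1),"F",np.round(o["contact_force"],1),"op",round(o["opening"]*1000,1),"gf",round(o["gripper_force"],1),flush=True);return o
def snap(cam,n):
    c=imaging.camera(cam);np.savez(n+".npz",**c);return c
E
python3 - <<'E'
from mv import *
o=rpy(toolori(6))
claw.gripper_to(.036)
r.goto([.4528,-.2525,.125],o)
print("guard",r.movel([.4528,-.2525,.0765],feed=.08,guard=8));st("down")
claw.gripper_to(0,40);st("grip")
r.movel([.4528,-.2525,.15],feed=.12);st("lift")
r.goto([.5454,-.0141,.075],rpy(toolori(0)))
print("guard",r.movel([.5454,-.0141,.024],feed=.05,guard=4));st("set")
claw.gripper_to(.036);st("open")
r.movel([.5454,-.0141,.16],feed=.2)
r.goto([.55,-.0141,.22],rpy(toolori(0)));r.sleep(.15)
snap("wrist","w_mat")
r.goto([.46,-.25,.22],rpy(toolori(8.8)));r.sleep(.15)
snap("wrist","w_lg");st()
E
python3 - <<'E'
from h import *
sc=np.array([1000,1000,1])
w=load("w_lg.npz");a=load("w_mat.npz")
m=lambda P,z:(lambda p:pose(p[0],p[1],p[2],P,z))
for n,x in(("large",efit(w,m(LG,.012),[.461,-.247,8.8],sign=1)),("stand",efit(w,m(boxc(.17,.11,0,.012),0),[.472,-.253,5.9],sign=-1)),
 ("wt",efit(a,m(WT[4:8],.004),[.5454,-.0141,0],sign=-1,rng=4)),("mat",efit(a,m(boxc(.1,.08,0,.004),0),[.5454,-.0141,0],sign=1,rng=4))): print(n,np.round(x[0]*sc,1),x[1:])
cv2.imwrite("pics/wm.png",np.vstack([cv2.resize(z["pixels"][:240],None,fx=1.25,fy=1.25) for z in(a,w)]))
E
```

```text
guard False
down t 6.2 p [ 452.8 -252.5   76.3] F [0.5 0.6 0.3] op 35.9 gf 0.0
grip t 6.66 p [ 453.5 -253.3   77.2] F [ 0.7 -3.3  1.3] op 13.6 gf 39.9
lift t 7.42 p [ 451.9 -251.9  148.9] F [-0.6 -0.  -5. ] op 13.9 gf 39.9
guard True
set t 9.31 p [544.6 -14.2  29. ] F [-0.2 -0.4  2.9] op 13.8 gf 40.0
open t 9.82 p [542.3 -14.1  27.2] F [ 0.6  0.  -0.4] op 36.1 gf 0.0
 t 12.38 p [ 460.6 -248.9  219.9] F [ 0.2  0.7 -0.4] op 36.1 gf 0.0
large [ 461.1 -246.8    9. ] (0.5040691766483923, 96)
stand [ 471.9 -251.4    6.1] (0.2512467163304484, 94)
wt [ 5.444e+02 -1.260e+01 -2.000e-01] (0.24415253030144238, 96)
mat [543.9 -12.1  -0.6] (0.24869450845119662, 96)
```

View pics/wm.png

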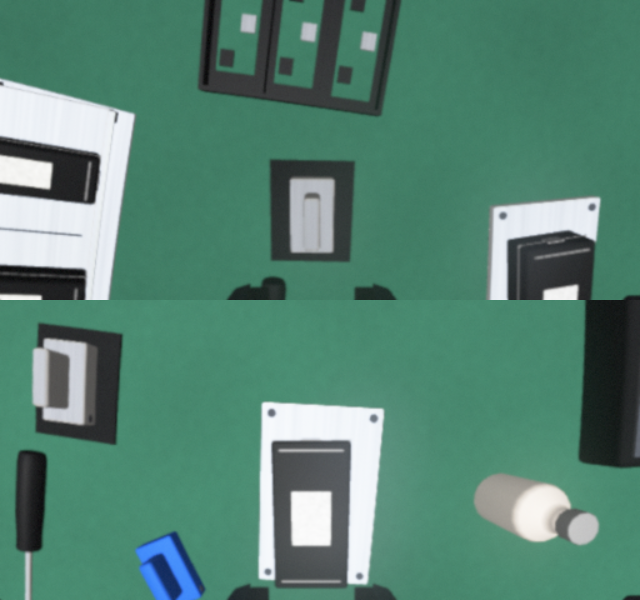

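The weight stands upright on the mat (upper view, px ~(312,215)), and the large case is clear on its stand at about (310,515). Compared with the known release pose, the wrist camera reads about 1.5 mm high in y. Next is the medium case.

```bash
cat >> mv.py <<'E'
F=[.5414,.2509,74.1,.06]
n=Ro.from_euler('ZY',[F[2],-30],degrees=True).as_matrix()[:,2]
LGp=np.array([.4618,-.2484]);LY=8.9
def pick(u,v,opening,clear=.008):
    P=lambda h:inc(F,np.array([[u,v,h]]))[0].tolist();o=rpy(toolori(F[2],30))
    claw.gripper_to(opening)
    r.goto(P(.09),o)
    print("guard",r.movel(P(clear),feed=.09,guard=8));st("down")
    claw.gripper_to(0,30);st("grip")
    r.movel(P(.05),feed=.1);p=np.array(status.get_obs()["position"])
    r.movel([p[0],p[1],.23],feed=.25);st("lift")
def place(xy,yaw,ztcp,opening,guard=3,feed=.04):
    o=rpy(toolori(yaw))
    r.goto([xy[0],xy[1],ztcp+.025],o);r.sleep(.2)
    print("guard",r.movel([xy[0],xy[1],ztcp-.012],feed=feed,guard=guard));st("set")
    claw.gripper_to(opening);st("open")
    p=status.get_obs()["position"];r.movel([p[0],p[1],p[2]+.07],feed=.2)
def view(xy,yaw,z,name):
    r.goto([xy[0],xy[1],z],rpy(toolori(yaw)));r.sleep(.15);snap("wrist",name)
E
python3 - <<'E'
from mv import *
pick(-.009,.059,.070)
place(LGp,LY,.060,.066)
view(LGp,LY,.26,"w_med");snap("top","t_med");st()
E
cat > f3.py <<'E'
from h import *
import sys
sc=np.array([1000,1000,1])
m=lambda P,z:(lambda p:pose(p[0],p[1],p[2],P,z))
c=load(sys.argv[1]+".npz");L=efit(c,m(LG,.012),[.461,-.2475,8.9],sign=1)
print("large",np.round(L[0]*sc,1),L[1:])
for nm,P,z in(("top med",MD[4:8],.052),("top sm",SM[4:8],.086)): 
    x=efit(c,m(P,z),[.461,-.2475,8.9],rng=5);print(nm,np.round(x[0]*sc,1),x[1:])
s=5;a=cv2.resize(c["pixels"],None,fx=s,fy=s,interpolation=cv2.INTER_CUBIC)
u=proj(c,[[.46,-.248,.08]])[0].astype(int);a=a[(u[1]-60)*s:(u[1]+60)*s,(u[0]-60)*s:(u[0]+60)*s];cv2.imwrite("pics/"+sys.argv[1]+".png",cv2.convertScaleAbs(a,alpha=1.6))
E
python3 f3.py w_med
```

```text
guard False
down t 15.79 p [481.8 255.7  62.9] F [-0.5  0.  -0.3] op 70.1 gf 0.0
grip t 16.18 p [481.7 255.6  63. ] F [-2.4 -2.8  4.1] op 53.7 gf 30.0
lift t 17.42 p [474.6 235.2 228.2] F [-0.5 -1.1 -1.8] op 53.4 gf 30.0
guard True
set t 20.02 p [ 461.7 -248.3   62.3] F [-0.1 -0.1  2.4] op 53.9 gf 30.0
open t 20.41 p [ 460.7 -247.8   61.8] F [-0.6  0.8  0.3] op 65.9 gf 0.0
 t 21.73 p [ 460.7 -247.7  257.4] F [-0.2 -0.5 -0.4] op 66.0 gf 0.0
large [ 459.5 -247.1    8.8] (0.7402717599736995, 96)
top med [ 465.9 -246.1    8.8] (1.2733681123659637, 96)
top sm [ 467.5 -251.8    8.8] (0.24044181226517294, 59)
```

View pics/w_med.png

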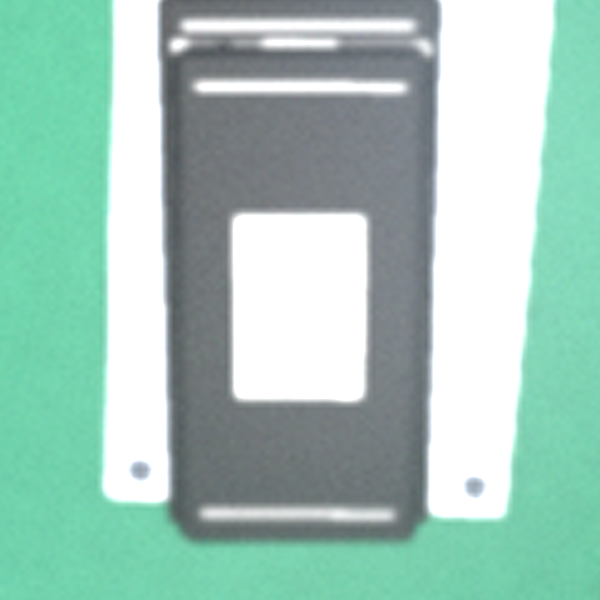

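```bash
cat > lab.py <<'E'
from h import *
def feats(name,z,roi,thr=100):
    "bright stripes/label on a lid at height z: centroid along/across case frame (rotated by 8.9)"
    c=load(name+".npz");g=c["pixels"].max(2);u0,v0,u1,v1=roi
    f=np.zeros(g.shape,np.uint8);f[v0:v1,u0:u1]=g[v0:v1,u0:u1]>thr
    nn,lb,stt,cen=cv2.connectedComponentsWithStats(f)
    out=[]
    for i in range(1,nn):
        if stt[i,4]<25: continue
        ys,xs=np.nonzero(lb==i)
        w=g[ys,xs].astype(float)-70;q=[(xs*w).sum()/w.sum(),(ys*w).sum()/w.sum()]
        P=plane(c,[q],(0,0,z))[0];L=Ro.from_euler('z',-8.9,degrees=True).apply(P-[.4618,-.2484,z])
        out.append((stt[i,4],np.round(q,1).tolist(),np.round(L[:2]*1000,1).tolist()))
    return out
E
python3 - <<'E'
from lab import *
print("large from w_lg");[print(x) for x in feats("w_lg",.052,(222,114,278,231))]
c=load("w_med.npz");u=proj(c,[[.46,-.248,.08]])[0].astype(int);print(u)
o=u-60;bx=lambda a,b,c_,d:tuple(int(q) for q in(o[0]+a/5,o[1]+b/5,o[0]+c_/5,o[1]+d/5))
print("large stripe");[print(x) for x in feats("w_med",.052,bx(175,5,425,36))]
print("med");[print(x) for x in feats("w_med",.086,bx(185,65,418,535))]
E
```

```text
large from w_lg
(np.int32(212), [250.1, 119.9], [56.7, 0.0])
(np.int32(1573), [248.6, 174.3], [-0.1, 1.7])
(np.int32(28), [277.0, 214.2], [-45.5, -29.8])
(np.int32(143), [248.7, 224.9], [-58.1, 1.6])
(np.int32(27), [249.1, 230.0], [-64.4, 1.1])
[251 173]
large stripe
(np.int32(186), [250.7, 117.6], [56.7, 1.3])
med
(np.int32(135), [250.8, 129.9], [45.6, 1.3])
(np.int32(1083), [250.4, 173.8], [-1.1, 1.6])
(np.int32(108), [249.6, 215.2], [-48.5, 2.5])
```

The medium case sits flat on the large one, about 1 mm off centre and parallel (large stripe at y≈25 in the crop, medium stripes at y≈87 and 514). That is good enough, so on to the small case.

```bash
python3 - <<'E'
from mv import *
pick(-.009,-.0612,.060,.003)
place(LGp+[.0004,0],LY,.091,.054)
view(LGp,LY,.29,"w_sm");st()
E
python3 - <<'E'
from h import *
c=load("w_sm.npz");s=5;a=cv2.resize(c["pixels"],None,fx=s,fy=s,interpolation=cv2.INTER_CUBIC)
u=proj(c,[[.46,-.248,.1]])[0].astype(int);print(u)
cv2.imwrite("pics/w_sm.png",cv2.convertScaleAbs(a[(u[1]-65)*s:(u[1]+55)*s,(u[0]-60)*s:(u[0]+60)*s],alpha=1.6))
E
```

```text
guard False
down t 24.82 p [598.2 225.2  58.7] F [-0.4 -0.2  0. ] op 60.0 gf 0.0
grip t 25.23 p [597.9 225.   58.7] F [-1.7 -1.8  3.7] op 41.8 gf 30.0
lift t 26.52 p [590.3 202.2 228.2] F [ 0.2  0.1 -1.8] op 41.6 gf 30.0
guard True
set t 29.08 p [ 462.  -248.3   91.4] F [0.7 0.2 2.7] op 41.8 gf 30.0
open t 29.47 p [ 461.  -247.7   90.7] F [ 0.2  0.7 -0.3] op 54.0 gf 0.0
 t 30.75 p [ 460.6 -247.7  287.1] F [ 0.6 -0.2 -0.2] op 54.0 gf 0.0
[251 171]
```

View pics/w_sm.png

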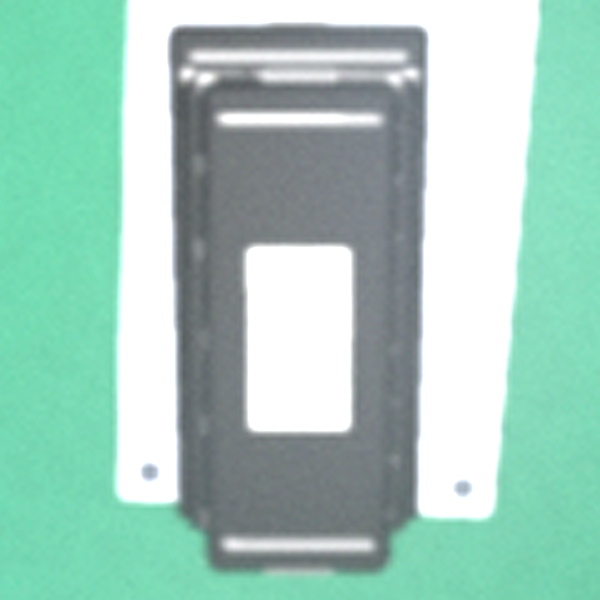

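The small case is centred and parallel on the medium one: stripes at y≈119 and 545, label centre x≈300, with even margins either side. Next I compute its centre and put the weight back.

```bash
python3 - <<'E'
from mv import *
from lab import feats
o=np.array([251-60,171-65]);bx=lambda a,b,c,d:tuple(int(q) for q in(o[0]+a/5,o[1]+b/5,o[0]+c/5,o[1]+d/5))
f=feats("w_sm",.114,bx(212,102,388,556));[print(x) for x in f]
g=feats("w_sm",.086,bx(190,46,415,66));print("med stripe",g)
a=np.array([x[2] for x in f if x[0]>60]);lab=max(f,key=lambda x:x[0])[2]
rel=np.mean([a.min(0)/2+a.max(0)/2,lab],axis=0);print("small centre, wrist frame:",rel,len(a))
assert len(a)==3 and abs(rel).max()<5
xw=.4618+Ro.from_euler('z',8.9,degrees=True).apply([rel[0]/1000,rel[1]/1000,0])[0]
# y: cases were self-centred in the gripper at TCP y -.248 (set); x: wrist-camera difference to the weight
tx=xw-.5444+.5444;print("target x",xw)
claw.gripper_to(.036)
r.goto([.5444,-.0141,.10],rpy(toolori(0)))
print(r.movel([.5444,-.0141,.0285],feed=.09,guard=8));st("down")
claw.gripper_to(0,40);st("grip")
r.movel([.5444,-.0141,.21],feed=.2)
T=[xw,-.2482]
r.goto([*T,.165],rpy(toolori(LY)));r.sleep(.3);st("above")
print(r.movel([*T,.114+.0285-.014],feed=.04,guard=4));st("set")
claw.gripper_to(.036);st("open")
p=status.get_obs()["position"];r.movel([p[0],p[1],p[2]+.07],feed=.2)
view(LGp,LY,.31,"w_fin");st()
r.goto([.30,.25,.30],rpy(toolori(60)));snap("scene","s_fin");snap("top","t_fin");st()
E
python3 - <<'E'
from h import *
c=load("w_fin.npz");m=lambda P,z:(lambda p:pose(p[0],p[1],p[2],P,z))
x=efit(c,m(WT[4:8],.114),[.461,-.247,8.9],sign=-1,rng=5);print("weight",np.round(x[0]*[1000,1000,1],1),x[1:])
u=proj(c,[[.46,-.248,.12]])[0].astype(int);a=c["pixels"][u[1]-65:u[1]+60,u[0]-60:u[0]+60]
a=cv2.convertScaleAbs(cv2.resize(a,(400,417),interpolation=cv2.INTER_CUBIC),alpha=1.5)
s=load("s_fin.npz")["pixels"][140:270,90:215];s=cv2.resize(s,(400,417),interpolation=cv2.INTER_CUBIC)
cv2.imwrite("pics/fin.png",np.hstack([a,s]))
E
```

```text
(np.int32(131), [250.3, 129.4], [46.1, 1.7])
(np.int32(837), [250.4, 173.2], [-0.8, 1.6])
(np.int32(91), [250.2, 214.3], [-48.2, 1.7])
med stripe [(np.int32(137), [250.9, 116.9], [57.7, 1.0])]
small centre, wrist frame: [-0.925  1.625] 3
target x 0.4606347327464267
False
down t 33.34 p [545.  -14.1  29. ] F [ 0.7 -0.1 -0.7] op 35.9 gf 0.0
grip t 33.8 p [544.9 -14.2  29.1] F [-0.5 -0.2  3.5] op 13.6 gf 40.0
above t 36.15 p [ 461.3 -247.4  165.3] F [ 0.1 -0.4 -4.8] op 13.5 gf 40.0
True
set t 36.81 p [ 460.4 -248.3  138.9] F [ 0.1 -0.5  4.8] op 13.6 gf 40.0
open t 37.32 p [ 458.7 -247.   136.9] F [1.  0.5 0.1] op 36.4 gf 0.0
 t 38.51 p [ 460.6 -247.7  307.1] F [-0.3 -1.   0. ] op 36.1 gf 0.0
 t 40.51 p [300.6 249.6 300. ] F [-0.5  0.1 -0.2] op 35.5 gf 0.0
weight [ 459.5 -246.8    9. ] (0.25321157643681996, 96)
```

View pics/fin.png

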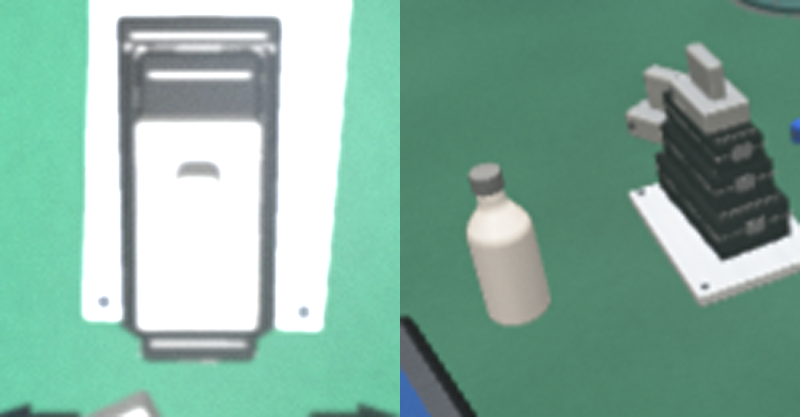

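The weight stands upright and in line on the stack, about 1 mm from centre (left half, block y≈122–330). The scene view (right half) shows the stack straight and the bottle untouched, so I'm handing in.

```bash
python3 -c "
from rig import workorder
print(workorder.hand_in())"
```

```text
the job is handed in; nothing more can be done
None
```

The job is handed in at about 41 s of the 72 s allowed: the weight went to the mat, the medium and small cases were stacked on the large one, and the weight went back on top, upright. By the wrist camera, each piece is within about 1 mm of centre and parallel; the bottle, screwdriver and tray were not touched, and the verdict was not shown.

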